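# Clamp the stain bottle with the thumbwheel

### The job

Stand the small stain bottle upright in the V of the bottle clamp's fixed jaw and let go of it. Then roll the clamp's knurled thumbwheel with a fingertip, pressing on it with well under 15 N, until the sliding jaw holds the bottle in the V with its orange sprung pad pushed about half-way in, never bottomed. Move the jaw by the wheel only, never by pushing the jaw or its pad, and leave the jar, the tape roll, the mug and the paint pan where they are.

Things in the scene. Friction and masses are not known exactly. Their poses are not given: they have to be found in the camera images.
- bottle_mid (a point): centre, half-way up, of the loose stain bottle: cream round bottle with a lighter ribbed cap, about 0.05 kg, 59 mm tall; the round body is 38 mm in diameter from its foot to 46 mm up, the cap above is 27 mm. Its z axis is the bottle's axis. Grasp the body.
- clamp: the bottle clamp, fixed to the table but elsewhere each time. Bed: dark steel plate 66 x 206 mm, top 8 mm above the table. Axes: y runs along the clamp from the grey V jaw (at -y, opens to +y) past the sliding jaw to the blue thumbwheel housing (42 mm in x, 58 mm in y, top 38 mm above the table); x across; z up. Origin: table level, centre line.
- seat (a point): where bottle_mid lies when the bottle stands on the bed fully home in the V (29.5 mm above the bed); axes as the clamp. V jaw and sliding jaw are only 26 to 27 mm high above the table: a grip across x with fingertips 29 mm or more above the table clears both. At the start the free pad's face is 29 to 35 mm from here along +y.
- wheel_crown (a point): top of the thumbwheel's rim when unpressed, 123 mm along the clamp's +y from seat, 45 mm above the table. Press a fingertip on it and drag along y: towards the bottle (-y) closes the jaw, about 0.21 mm of jaw per mm of drag without slip; +y opens. Turning needs 2.2 N of drag when the jaw runs free, up to about 4 N with the pad pressed.
- wheel: the black rubber-tyred, knurled thumbwheel, 38 mm in diameter, 12 mm wide, only 7 mm proud of its housing, so it cannot be pinched. Origin on its axle (along the clamp's x), 19 mm below the crown; 4 mm of jaw per rad. Tyre and axle hardly yield: 1 or 2 mm too low can break the force limit, too high misses or slips. Press with about 6 to 10 N; less slips. It stays where it is left.
- jaw: the blue sliding jaw, 42 mm wide (x), 22 mm long (y), top 26.5 mm above the table, with its orange pad; origin at the middle of its front (V-side) face, at table level. It moves along the clamp's -y as it closes.
- pad (a joint): how far the orange sprung pad is pushed back into the sliding jaw, in m: 0 free (8 mm gap between pad and jaw), 0.008 bottomed. The pad starts to yield at 2 N and takes 1 N more for each mm.
- jar: bystander: round stoneware jar, 53 mm across, 44 mm tall, brown foot and cream shoulder; origin at its underside.
- tape: bystander: roll of brown paper tape lying flat, 60 mm across, 24 mm tall; origin at its underside.
- cup: bystander: dark grey mug, 109 x 79 x 82 mm with its handle; origin at its underside.
- pan: bystander: black round jar lid used as a paint pan, 50 mm across, 10 mm tall; origin at its underside.
Things that resemble listed ones, but are neither listed nor needed, are in the scene too. Leave any red look-alike of the part that bears bottle_mid alone.

How it is judged:
On the way, in this order (a step that is already met when the one before it is completed fails the run):
1. the bottle stands upright on the clamp's bed in the V, within 10 mm of home, released, the pad still free (distance between bottle_mid and seat below 0.01 m and angle between bottle_mid's own z axis and vertical below 0.1 rad and contact force between the fingers and anything else below 0.1 N and value of joint pad below 0.001 m), for 0.2 s.
2. the wheel has closed the jaw on the bottle: pad pushed in 2 to 6 mm (value of joint pad between 0.002 and 0.006 m and distance between bottle_mid and seat below 0.005 m), for 0.2 s.
At the end, for the whole second after the job is handed in: The bottle stands upright (within 0.1 rad) in the V, its centre within 5 mm of home, held by the sliding jaw with the sprung pad pushed in 2 to 6 mm of its 8 mm, and the robot touches nothing (all of step 2 and angle between bottle_mid's own z axis and vertical below 0.1 rad).
It fails at once if the thumbwheel is pressed or dragged with more than 15 N (contact force between anything else and wheel above 15 N).
It fails at once if the sliding jaw or its pad is pushed by the robot with more than 3 N (contact force between any of the fingers, the arm and jaw above 3 N).
It fails at once if the pad is bottomed (pushed in more than 7.2 mm) (value of joint pad above 0.0072 m).
It fails at once if the jar, the tape roll, the mug or the paint pan is moved more than 25 mm (distance of any of jar, tape, cup, pan from where it was at the start of the episode above 0.025 m).
It also fails if it takes over 72 s, if anything falls off the work surface, if the arm or the gripper's body presses on something with over 40 N, if the wrist force passes 120 N, or if a joint passes its speed limit or range.

### The arm

A 6-joint arm with a two-finger parallel gripper is mounted at the origin on a cart in front of the work surface, level with it; the furniture and walls round the work are solid. World frame = base frame: x ahead of the robot, y to its left, z up, the work surface at z = 0. Lengths are in m, angles in rad, forces in N, time in s.
With the tool pointing down it reaches from about 0.325 to 1 m from the base axis. Payload 5.1 kg.
Tool frame: the origin (TCP) lies between the finger pads; the fingertips stand 11 mm ahead of it and the grasp point (between the pads) lies 8 mm behind it (bot.tip_extent is the z of the fingertips in the tool frame, in m); z points along the fingers, y is the line along which they close (so a half turn about z gives the same grasp; the last joint's range is limited). The gripper opens to 85 mm and grips with 20 to 120 N. Pads are 22 mm wide; open, the fingers measure 114 mm over their backs; the gripper's body (76 mm by 85 mm) begins 54 mm behind the grasp point. The pads swing forward as they close: fully open they stand 13 mm farther back than shut.
Start: joints at [-1.212, 0.124, 1.65, -0, 1.367, -0.083], TCP at [0.278, -0.588, 0.242] pointing down, gripper open.
Joint ranges: [-2.61, 2.61], [-1.02, 2.33], [0.03, 2.71], [-1.35, 4.49], [0.32, 2.68], [-2.91, 2.91]. Speed limits (rad/s): [2.57, 2.57, 3.14, 3.14, 3.14, 3.14].

### API

Orientations are given as a unit quaternion [x, y, z, w].
In Python, from plant import bot, set_gripper, kin, read_camera, camera_params, order gives the robot as it stands. The module is installed in compiled form; this text tells all that it offers. Calls block until the motion is done:
- bot.reach(position, orientation): joint-space move of the TCP to a pose.
- bot.move_l(position, max_speed=0.15, rotation=None, guard=None): straight line of the TCP; rotation=None keeps the orientation; max_speed is the mean speed in m/s. With guard (N) it stops when the force on the tool has changed by that much, and returns True; else False.
- bot.movej(angles): joint-space move.
- set_gripper(opening, newtons=None): finger opening in m; newtons is the grip in N (None keeps the last); returns when the fingers have stopped.
- bot.sleep(seconds).
- kin.ik(position, orientation): joint angles nearest the present ones, or None.
- bot.state(): the state.
- read_camera(name): name is "scene" or "top"; returns (picture, depth): 400x640x3 uint8, red, green, blue; 400x640 float32, m along the optical axis (not along the pixel's ray), 0 where there is no reading.
- camera_params(name): a dict with "camera_matrix" (3x3 intrinsics, pixels), "position" and "attitude" of the camera in the world. Camera axes: x right, y down, z forward; pixel columns grow to the right and rows downward; lengths in m; the calibration is good to about 2 mm. A picture is of the moment at which its call begins. camera_params takes no time and is no camera call.
A pose or a line that the arm cannot do raises bot.IKError and nothing moves.
- order.sign_off(): hands the job in; it is judged then, once.
The state is a dict: "time": time; "joint_pos": joint angles; "qd": joint speeds; "joint_efforts": joint torques, N m; "eef_pos": TCP position; "tcp_rot": TCP orientation; "force": force on the tool from outside, world axes, zero at the start; "ft_torque": the same for the moment, N m; "finger_gap": finger opening in m; "grasp_force": force on a finger pad.
Only numpy, scipy, OpenCV 4.12 (cv2) and the standard library are available. Lean on these libraries where they do the work, as an engineer would, in place of code of your own. Each camera call takes 0.05 s, during which the arm holds its last target. There are 200 camera calls.

## Working session

There is one attempt and no reset: what is moved stays moved. The work goes in short steps, each a Python script; the robot and the scene stay as the last script left them, time stands still between calls to the robot, and variables do not carry over. Pictures are saved under pics/ and viewed, at most 10 in all, crops included, and the job is handed in when it is done.

```bash
mkdir -p pics; ls; cat > h.py <<'E'
import numpy as np, cv2
from plant import bot,set_gripper,kin,read_camera,camera_params,order
from scipy.spatial.transform import Rotation as R
def cp(n):
    c=camera_params(n); K=np.array(c["camera_matrix"]); p=np.array(c["position"]); a=np.array(c["attitude"],float)
    M=a if a.shape==(3,3) else R.from_quat(a).as_matrix()
    return K,p,M
def cloud(n,d):
    K,p,M=cp(n); v,u=np.mgrid[:d.shape[0],:d.shape[1]]
    c=np.stack([(u-K[0,2])/K[0,0]*d,(v-K[1,2])/K[1,1]*d,d],-1)
    return c@M.T+p
def ray(n,u,v,z):
    K,p,M=cp(n); r=M@np.array([(u-K[0,2])/K[0,0],(v-K[1,2])/K[1,1],1]); return p+r*(z-p[2])/r[2]
E
python3 - <<'E'
from h import *
for n in("scene","top"):
    im,d=read_camera(n); cv2.imwrite(f"pics/{n}0.png",im[...,::-1]); np.savez(f"{n}0.npz",im=im,d=d)
    print(n,camera_params(n),(d>0).mean())
E
```

```text
pics
scene {'camera_matrix': array([[488.28311686,   0.        , 312.16152973],
       [  0.        , 488.28311686, 203.74133495],
       [  0.        ,   0.        ,   1.        ]]), 'position': array([ 0.46596729, -0.50457597,  0.73182409]), 'attitude': array([ 0.92507451, -0.05529527,  0.02769706, -0.37471649])} 0.99607421875
top {'camera_matrix': array([[503.96990439,   0.        , 324.94720324],
       [  0.        , 503.96990439, 197.25323702],
       [  0.        ,   0.        ,   1.        ]]), 'position': array([0.30733325, 0.13378067, 1.23727236]), 'attitude': array([ 0.7048078 , -0.70313768,  0.06219114, -0.07053814])} 0.99599609375
```

View pics/scene0.png

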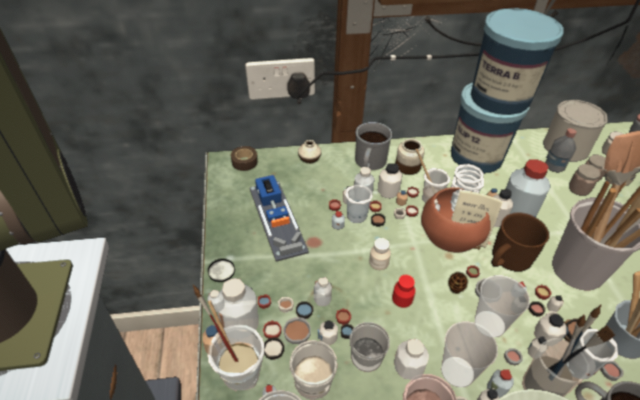

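View pics/top0.png

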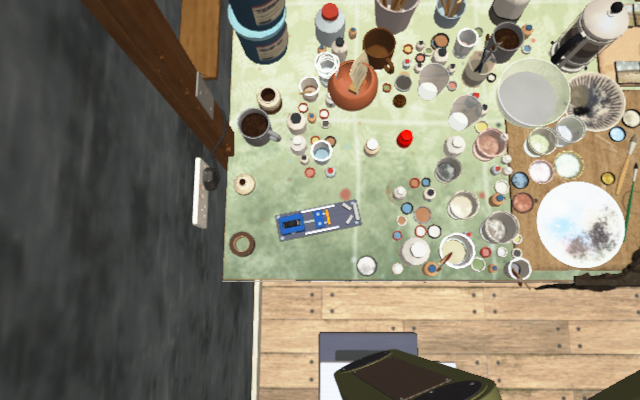

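The scene view shows the clamp at (278,217), with its V jaw at the lower right. The cream bottle is at (380,253) and the red look-alike at (403,291). In the top view the clamp is at (318,219) and the bottle at (372,145). Next I measure them.

```bash
python3 - <<'E'
from h import *
S=np.load("scene0.npz");T=np.load("top0.npz")
for n,D,pts in(("scene",S,[(380,253),(380,243),(322,290),(278,217)]),("top",T,[(372,145),(400,192),(456,144),(376,143),(291,223),(352,211)])):
    P=cloud(n,D['d']); 
    for u,v in pts: print(n,u,v,P[v,u].round(3))
# bottle: points above table near candidate
for n,D in(("scene",S),("top",T)):
    P=cloud(n,D['d']).reshape(-1,3); c=cloud(n,D['d'])[(145,372) if n=="top" else (243,380)]
    m=(np.hypot(*(P[:,:2]-c[:2]).T)<.05)
    for lo,hi in((.01,.04),(.052,.07)):
        q=P[m&(P[:,2]>lo)&(P[:,2]<hi)]; print(n,len(q),q.min(0).round(4),q.max(0).round(4))
    # clamp colours
    hsv=cv2.cvtColor(D['im'],cv2.COLOR_RGB2HSV); Pc=cloud(n,D['d'])
    box=np.zeros(hsv.shape[:2],bool); 
    if n=="scene": box[165:265,240:315]=1
    else: box[195:245,270:365]=1
    for nm,mm in(("blue",(hsv[...,0]>100)&(hsv[...,0]<125)&(hsv[...,1]>130)),("orange",(hsv[...,0]<22)&(hsv[...,1]>150)&(hsv[...,2]>150))):
        k,l,st,ce=cv2.connectedComponentsWithStats((mm&box).astype(np.uint8))
        for i in range(1,k):
            if st[i,4]>8: q=Pc[l==i]; print(n,nm,st[i],np.median(q,0).round(4),q.min(0).round(3),q.max(0).round(3))
a=cv2.resize(S['im'][165:265,240:400],None,fx=5,fy=5,interpolation=2)
b=cv2.resize(T['im'][190:245,262:372],None,fx=7,fy=5*1.4,interpolation=2)
cv2.imwrite("pics/s1.png",a[...,::-1]);cv2.imwrite("pics/t1.png",b[...,::-1])
E
```

```text
scene 380 253 [0.661 0.023 0.042]
scene 380 243 [0.661 0.033 0.058]
scene 322 290 [ 0.547 -0.044  0.043]
scene 278 217 [0.486 0.151 0.021]
top 372 145 [0.66  0.035 0.059]
top 400 192 [ 0.546 -0.032  0.049]
top 456 144 [ 0.661 -0.167  0.067]
top 376 143 [0.666 0.024 0.056]
top 291 223 [0.471 0.229 0.05 ]
top 352 211 [0.506 0.082 0.011]
scene 278 [0.6457 0.011  0.0104] [0.6827 0.0437 0.04  ]
scene 164 [0.6513 0.0173 0.052 ] [0.6773 0.0441 0.0613]
scene blue [256 176  25  29 419] [0.4705 0.2079 0.0363] [ 0.448 -0.505  0.011] [0.495 0.257 0.732]
scene blue [267 207  20  14 125] [0.483  0.1555 0.026 ] [ 0.465 -0.505  0.016] [0.503 0.172 0.732]
scene orange [272 217  17  10 108] [0.4895 0.1384 0.0214] [0.473 0.133 0.011] [0.506 0.146 0.028]
top 91 [0.6447 0.0175 0.0113] [0.6777 0.0541 0.04  ]
top 99 [0.6493 0.0221 0.0529] [0.6764 0.0488 0.0648]
top blue [313 210  12  18 126] [0.4842 0.163  0.027 ] [0.464 0.151 0.003] [0.507 0.178 0.034]
top blue [279 214  26  21 324] [0.468  0.2294 0.0378] [0.307 0.134 0.006] [0.495 0.259 1.237]
top orange [326 210   4  15  26] [0.4905 0.1422 0.0233] [0.472 0.139 0.006] [0.509 0.146 0.031]
```

View pics/s1.png

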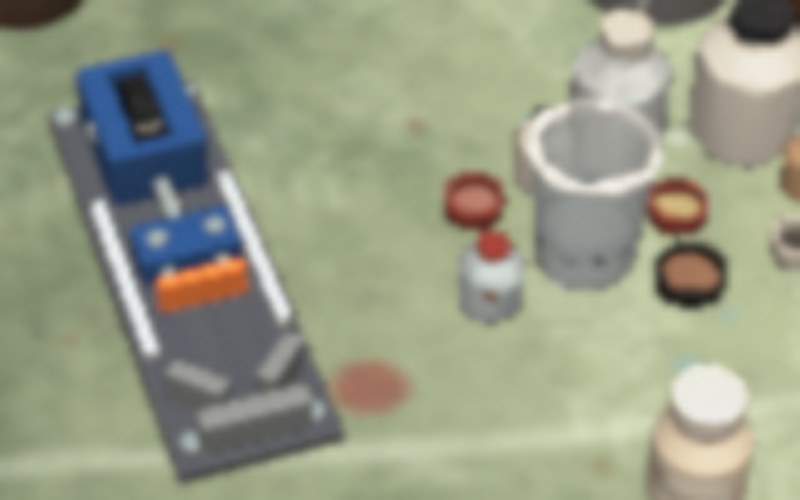

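View pics/t1.png

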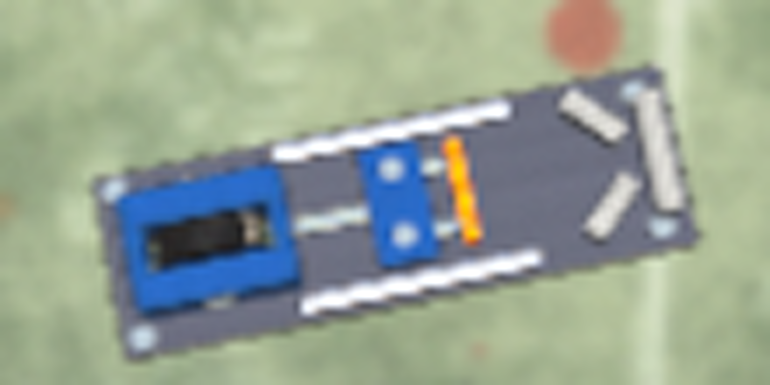

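The crops show the clamp clearly: housing with black wheel slot at top crop (205,235), jaw at (400,205), orange pad at (463,190), V blocks at (595,115) and (612,205), and back plate at (660,150). Next I cast rays for the corners from both views.

```bash
python3 - <<'E'
from h import *
t=lambda x,y,z:ray("top",262+(x+.5)/7-.5,190+(y+.5)/7-.5,z)[:2]
s=lambda x,y,z:ray("scene",240+(x+.5)/5-.5,165+(y+.5)/5-.5,z)[:2]
def show(n,a): print(n,np.array(a).round(4).tolist(),np.mean(a,0).round(4))
bt=[t(95,180,.008),t(655,65,.008),t(700,240,.008),t(135,355,.008)]
show("bed top",bt); 
bs=[s(50,118,.008),s(342,437,.008),s(183,480,.008)]; show("bed sc",bs)
for b,i,j in((bt,0,1),(bt,3,2),(bs,0,2)):
    v=b[j]-b[i]; print(np.linalg.norm(v),np.degrees(np.arctan2(v[1],v[0])))
show("hous top sc",[s(80,75,.038),s(168,52,.038),s(207,133,.038),s(110,155,.038)])
show("hous top t",[t(120,197,.038),t(280,167,.038),t(298,270,.038),t(137,300,.038)])
show("slot sc",[s(118,82,.038),s(143,70,.038),s(167,128,.038),s(140,140,.038)])
show("slot t",[t(150,228,.038),t(262,203,.038),t(272,240,.038),t(155,267,.038)])
show("pad top t",[t(450,138,.0265),t(472,245,.0265)]);show("pad sc",[s(158,285,.0265),s(245,263,.0265)])
show("V t (tips inner/outer)",[t(575,90,.0265),t(625,130,.0265),t(630,175,.0265),t(588,235,.0265)])
show("V s",[s(168,368,.0265),s(228,383,.0265),s(260,372,.0265),s(297,338,.0265)])
q=cloud("scene",np.load("scene0.npz")["d"])[170:210,250:285].reshape(-1,3);print(q[(q[:,2]>.040)&(q[:,2]<.06)].round(4).tolist()[:30])
E
```

```text
bed top [[0.4957, 0.2716], [0.5372, 0.0739], [0.4748, 0.0586], [0.4339, 0.2562]] [0.4854 0.1651]
bed sc [[0.4329, 0.2524], [0.5361, 0.0667], [0.4751, 0.0534]] [0.4813 0.1242]
0.20203921017697637 -78.13950297281235
0.20185371530723947 -78.31838380527402
0.2034955348177325 -78.01647755509696
hous top sc [[0.4475, 0.2454], [0.4847, 0.2554], [0.4971, 0.2051], [0.4574, 0.1969]] [0.4717 0.2257]
hous top t [[0.4852, 0.2595], [0.4957, 0.2046], [0.4601, 0.198], [0.4496, 0.2529]] [0.4727 0.2287]
slot sc [[0.4629, 0.2394], [0.4736, 0.2455], [0.4812, 0.2098], [0.4699, 0.2041]] [0.4719 0.2247]
slot t [[0.4745, 0.249], [0.4832, 0.2106], [0.4704, 0.207], [0.461, 0.247]] [0.4723 0.2284]
pad top t [[0.5078, 0.1462], [0.4704, 0.1385]] [0.4891 0.1424]
pad sc [[0.4721, 0.1349], [0.5067, 0.1426]] [0.4894 0.1387]
V t (tips inner/outer) [[0.5249, 0.1027], [0.5108, 0.0854], [0.4949, 0.0837], [0.4739, 0.0984]] [0.5011 0.0925]
V s [[0.4731, 0.0925], [0.4949, 0.0826], [0.5073, 0.0865], [0.5229, 0.1017]] [0.4995 0.0908]
[[0.4695, 0.2516, 0.0402], [0.4838, 0.2462, 0.0408], [0.4647, 0.2373, 0.0426], [0.4668, 0.2382, 0.0415], [0.4688, 0.2344, 0.0448], [0.4709, 0.2386, 0.0407], [0.4729, 0.2343, 0.0445], [0.475, 0.2357, 0.043], [0.4646, 0.2337, 0.0431], [0.4666, 0.2319, 0.0446], [0.4686, 0.2341, 0.0423], [0.4707, 0.2301, 0.0458], [0.4727, 0.2309, 0.0448], [0.4748, 0.2315, 0.0441], [0.4767, 0.2266, 0.0484], [0.4644, 0.234, 0.04], [0.4664, 0.2277, 0.0458], [0.4685, 0.2291, 0.0442], [0.4705, 0.2277, 0.0452], [0.4725, 0.227, 0.0458], [0.4746, 0.2277, 0.0449], [0.4766, 0.2294, 0.0431], [0.4663, 0.2237, 0.0467], [0.4683, 0.2273, 0.0431], [0.4703, 0.2243, 0.0457], [0.4723, 0.224, 0.0458], [0.4744, 0.2241, 0.0455], [0.4764, 0.2248, 0.0446], [0.4867, 0.228, 0.0405], [0.4661, 0.2263, 0.0414]]
```

```bash
cat >> h.py <<'E'
A=np.radians(11.85)
ex=np.array([np.cos(A),np.sin(A),0]); ey=np.array([-np.sin(A),np.cos(A),0])
def q(sign=1,y=ex):
    y=sign*y; z=np.array([0,0,-1.]); return R.from_matrix(np.c_[np.cross(y,z),y,z]).as_quat()
CROWN=np.array([.472,.227,.045]); SEAT=CROWN-.123*ey; SEAT[2]=.0375
BOT=np.array([.663,.033,.0295])
def st(m=""):
    s=bot.state(); print(m,"t%.2f"%s["time"],np.round(s["eef_pos"],4),"F",np.round(s["force"],2),"gap%.4f"%s["finger_gap"],"gf%.1f"%s["grasp_force"]); return s
E
python3 - <<'E'
from h import *
st("start"); print("tip",bot.tip_extent)
for s in(1,-1):
    for p in(BOT,SEAT,CROWN):
        j=kin.ik(p+[0,0,.08],q(s)); print(s,None if j is None else np.round(j,2))
E
```

```text
start t0.10 [ 0.2777 -0.5871  0.2412] F [-0.47 -0.39 -0.21] gap0.0852 gf0.0
tip 0.011
1 [-0.03  0.26  1.72 -0.    1.16 -0.24]
1 [ 0.11 -0.08  2.07 -0.    1.14 -0.1 ]
1 [ 0.35 -0.05  2.04 -0.    1.16  0.14]
-1 [-0.03  0.26  1.72 -0.    1.16  2.9 ]
-1 None
-1 None
```

```bash
python3 - <<'E'
from h import *
s=bot.state(); bot.move_l(np.array(s["eef_pos"])+[0,0,.08],0.25)
bot.reach(BOT*[1,1,0]+[0,0,.30],q()); 
bot.reach(BOT*[1,1,0]+[0,0,.15],q()); st()
bot.move_l(BOT*[1,1,0]+[0,0,.036],0.12,guard=8); st("down")
set_gripper(.030,20); st("grip")
im,d=read_camera("scene"); a=cv2.resize(im[180:320,290:470],None,fx=4,fy=4); cv2.imwrite("pics/g.png",a[...,::-1])
E
```

```text
t3.80 [0.6639 0.0326 0.1514] F [ 0.56 -0.09  1.03] gap0.0853 gf0.0
down t4.90 [0.6639 0.033  0.0372] F [ 0.29 -0.42 -0.1 ] gap0.0855 gf0.0
grip t5.42 [0.6634 0.033  0.0368] F [-1.13 -0.16  4.46] gap0.0350 gf20.1
```

View pics/g.png

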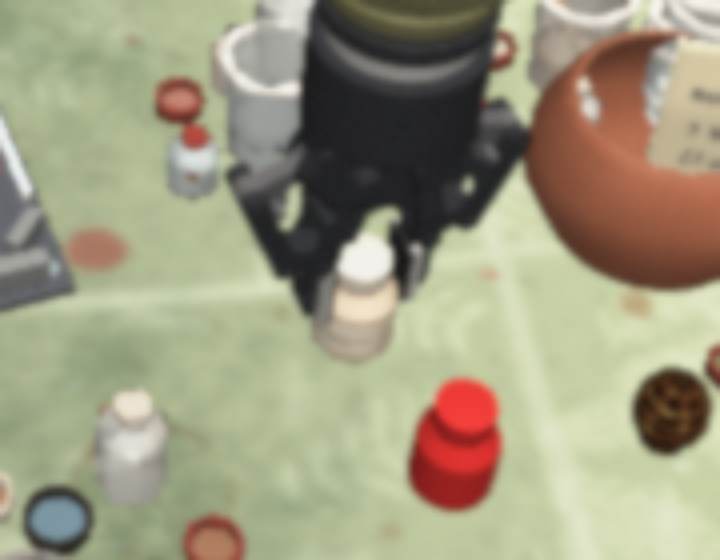

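The bottle is between the fingers at crop (355,300) and appears a little in front of them. I'll lift it and check where it sits relative to the TCP.

```bash
python3 - <<'E'
from h import *
p=np.array(bot.state()["eef_pos"])
S=np.load("scene0.npz")
im,d=read_camera("scene")
def cap(im,d,lo):
    P=cloud("scene",d); hsv=cv2.cvtColor(im,cv2.COLOR_RGB2HSV)
    m=(np.hypot(P[...,0]-.663,P[...,1]-.03)<.05)&(P[...,2]>lo)&(P[...,2]<lo+.02)&(hsv[...,2]>150)&(hsv[...,1]<90)
    k,l,s,c=cv2.connectedComponentsWithStats(m.astype(np.uint8)); i=1+s[1:,4].argmax(); X=P[l==i]
    print(s[i],np.median(X,0).round(4),X.min(0).round(4),X.max(0).round(4))
cap(S['im'],S['d'],.052); cap(im,d,.052)
bot.move_l(p+[0,0,.13],.15); st()
im,d=read_camera("scene"); cap(im,d,.052+.13); cv2.imwrite("pics/l.png",cv2.resize(im[100:270,290:470],None,fx=3,fy=3)[...,::-1])
E
```

```text
[374 238  16  14 164] [0.6637 0.0295 0.0582] [0.6513 0.0173 0.052 ] [0.6773 0.0441 0.0613]
[374 238  14  14 137] [0.6627 0.0279 0.058 ] [0.6474 0.017  0.0521] [0.6747 0.0449 0.0632]
 t6.54 [0.6625 0.033  0.1651] F [ 0.13 -0.44 -0.62] gap0.0354 gf20.1
[381 187  16  14 166] [0.6611 0.0282 0.1863] [0.6442 0.0174 0.182 ] [0.6738 0.0448 0.2002]
```

View pics/l.png

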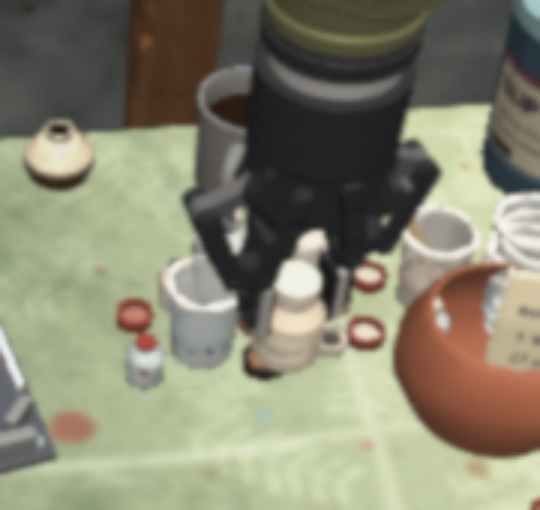

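The bottle is held upright at crop (298,310), centred to within about 2 mm. Now I place it.

```bash
python3 - <<'E'
from h import *
g=SEAT+.005*ey
bot.reach([g[0],g[1],.17],q()); st()
bot.move_l([g[0],g[1],.065],.12,guard=8); st("hover")
im,d=read_camera("scene"); cv2.imwrite("pics/p.png",cv2.resize(im[150:270,230:360],None,fx=5,fy=5)[...,::-1])
E
```

```text
t7.36 [0.4971 0.1114 0.1703] F [ 0.69 -0.4   0.01] gap0.0350 gf20.1
hover t8.38 [0.4971 0.1115 0.0659] F [-0.15  0.43 -0.92] gap0.0346 gf20.1
```

View pics/p.png

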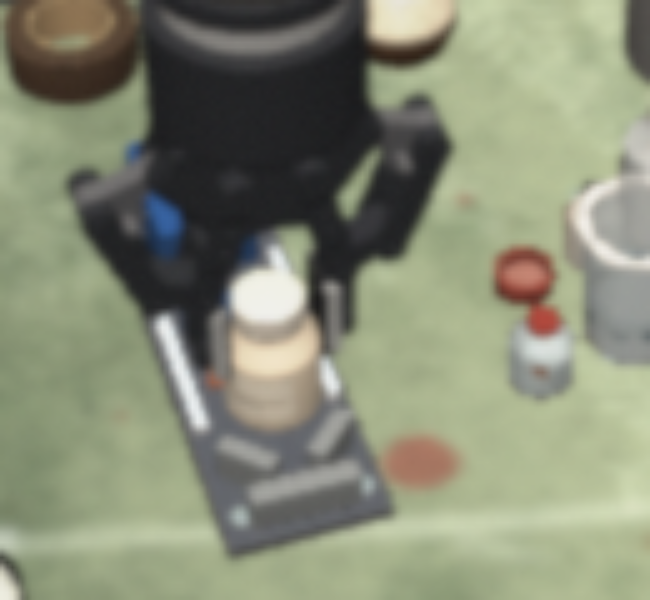

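The bottle hovers on the clamp's centre line, foot at crop (272,415), with the V blocks just ahead at (248,452) and (330,432). I'll lower it and slide it to the V.

```bash
python3 - <<'E'
from h import *
g=SEAT+.005*ey
r=bot.move_l([g[0],g[1],.0452],.04,guard=5); s=st(f"low {r}")
p=np.array(s["eef_pos"])
h=g-.010*ey
r=bot.move_l([h[0],h[1],p[2]+.0003],.012,guard=3); s=st(f"slide {r}")
p=np.array(s["eef_pos"]); d=p-SEAT; print("rel seat",d@ex,d@ey)
set_gripper(.085); st("open")
bot.move_l([p[0],p[1],.15],.15); bot.reach([p[0]+.12,p[1]-.12,.25],q()); st()
for n in("scene","top"):
    im,dd=read_camera(n); np.savez(n+"1.npz",im=im,d=dd)
    if n=="scene":cv2.imwrite("pics/r.png",cv2.resize(im[150:270,230:360],None,fx=5,fy=5)[...,::-1])
E
```

```text
low True t8.95 [0.4956 0.1114 0.0447] F [-1.15  0.35  4.69] gap0.0355 gf20.5
slide True t9.27 [0.4956 0.111  0.0448] F [-0.04  1.72  2.27] gap0.0353 gf20.4
rel seat -0.0006949297752412053 0.004612123525288322
open t9.81 [0.4954 0.1108 0.0447] F [ 0.22  0.34 -0.26] gap0.0851 gf0.0
 t11.47 [ 0.6145 -0.0084  0.2479] F [ 0.18  0.56 -0.03] gap0.0850 gf0.0
```

View pics/r.png

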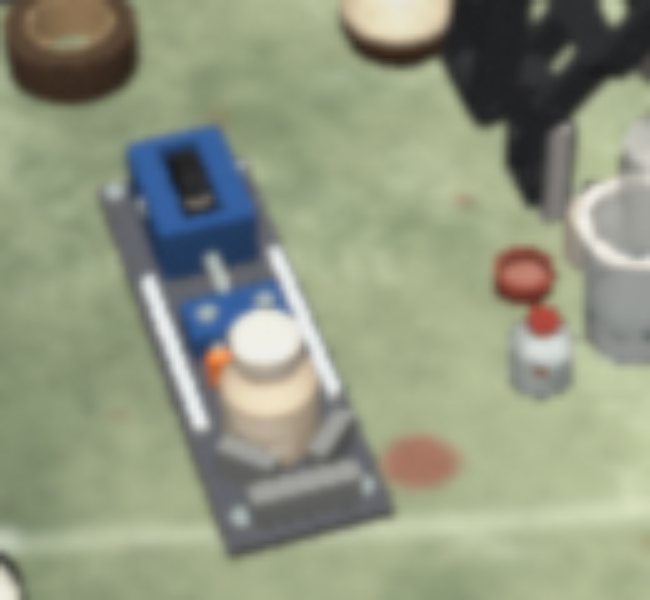

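The bottle stands free and upright at crop (268,385), touching or nearly touching the V blocks. The jaw is at (235,315) and the wheel slot at (190,180). Next is a first trial stroke on the wheel.

```bash
cat >> h.py <<'E'
ZT=.062
def F():
    return np.mean([bot.state()["force"]],0)
def stroke(a=.008,b=-.008,seg=.002,f0=8.,f=True,zs=ZT,zmin=.051,dx=0,v=.012,log=False):
    P=lambda y,z:np.r_[(CROWN+y*ey+dx*ex)[:2],z]
    bot.move_l(P(a,zs),.08); bot.sleep(.1); b0=F()
    hit=bot.move_l(P(a,zmin),.008,guard=4)
    z=bot.state()["eef_pos"][2]
    if not hit: print("no contact",z,F()-b0); bot.move_l(P(a,zs),.08); return None
    zc=z-.0012  # commanded height lies below measured by servo sag, refined below
    s=np.array(bot.state()["eef_pos"]); zc=z; y=a; fl=[]
    for _ in range(12):   # press up
        bot.move_l(P(y,zc),.02); fz=(F()-b0)[2]
        if fz>f0-1.2: break
        zc-=min(.0003,max(.0001,(f0-fz)*.00005))
    fl.append(fz)
    while y>b+1e-6:
        y-=seg; bot.move_l(P(y,zc),v); d=F()-b0; fl.append(d[2]); 
        if log: print("  y%.4f z%.4f F %s"%(y,zc,np.round([d@ex,d@ey,d[2]],2)))
        if d[2]>11: zc+=.0003
        elif d[2]>9.5: zc+=.0001
        elif d[2]<4: zc-=.0002
        elif d[2]<6.5: zc-=.0001
    bot.move_l(P(y,zs),.08)
    print("touch z%.4f cmd z%.4f fz %s dragF %.2f t%.1f"%(z,zc,np.round(fl,1),d@ey,bot.state()["time"])); return d
E
python3 - <<'E'
from h import *
set_gripper(0.0)
p=CROWN+.008*ey; bot.reach([p[0],p[1],.12],q()); st()
stroke(b=.002,log=True)
E
```

```text
t13.53 [0.4716 0.2346 0.121 ] F [ 0.21 -0.83  0.95] gap-0.0001 gf0.0
  y0.0060 z0.0549 F [-1.12  1.26  5.55]
  y0.0040 z0.0548 F [-2.8   1.07  7.71]
  y0.0020 z0.0548 F [-1.78  1.28  8.05]
touch z0.0559 cmd z0.0548 fz [7.  5.6 7.7 8. ] dragF 1.28 t18.0
```

Touch height matches. Two full strokes next, then I check the jaw motion.

```bash
sed -i 's/zc=z; y=a/zc=z-.0007; y=a/; s/seg=.002/seg=.0035/' h.py
cat >> h.py <<'E'
def look():
    """jaw and pad positions along clamp y (mm, arbitrary common zero at SEAT), by rays at jaw top"""
    im,d=read_camera("scene"); hsv=cv2.cvtColor(im,cv2.COLOR_RGB2HSV); 
    return meas(im)
def meas(im,out=True):
    hsv=cv2.cvtColor(im,cv2.COLOR_RGB2HSV); box=np.zeros(hsv.shape[:2],bool); box[205:245,262:300]=1
    r={}
    for nm,mm in(("blue",(hsv[...,0]>100)&(hsv[...,0]<125)&(hsv[...,1]>130)),("orange",(hsv[...,0]<22)&(hsv[...,1]>150)&(hsv[...,2]>150))):
        v,u=np.nonzero(mm&box); P=np.array([ray("scene",a,b,.0265)-SEAT for a,b in zip(u,v)]).reshape(-1,3)
        x,y=P@ex*1e3,P@ey*1e3
        k=(x>-19)&(x<-13)      # the strip beside the bottle, visible from the camera
        r[nm]=(k.sum(),np.median(y[k]).round(1) if k.any() else None, np.percentile(y[k],[5,95]).round(1) if k.any() else None)
    print(r); return r
E
python3 - <<'E'
from h import *
meas(np.load("scene0.npz")["im"]); meas(np.load("scene1.npz")["im"])
stroke(); d=stroke()
look()
E
```

```text
{'blue': (np.int64(17), np.float64(48.5), array([42.6, 64.2])), 'orange': (np.int64(17), np.float64(27.6), array([20.6, 33.4]))}
{'blue': (np.int64(17), np.float64(48.5), array([42.6, 64.2])), 'orange': (np.int64(9), np.float64(30.7), array([26.7, 33.6]))}
touch z0.0559 cmd z0.0547 fz [7.5 8.8 8.1 7.4 8.2 5.6] dragF 0.95 t22.9
touch z0.0559 cmd z0.0549 fz [7.1 6.9 6.4 7.2 7.  5.7] dragF 1.11 t27.2
{'blue': (np.int64(17), np.float64(41.5), array([34.3, 55.7])), 'orange': (np.int64(0), None, None)}
```

```bash
python3 - <<'E'
from h import *
stroke(); look()
o=[]
for n,(r0,c0) in(("scene",(190,245)),("top",(190,270))):
    im,d=read_camera(n); np.savez(n+"2.npz",im=im,d=d); o.append(cv2.resize(im[r0:r0+65,c0:c0+100],None,fx=7,fy=7*.6 if 0 else 4.5,interpolation=2))
cv2.imwrite("pics/w.png",np.vstack(o)[...,::-1])
E
```

```text
touch z0.0559 cmd z0.0548 fz [7.  6.4 6.7 6.7 6.1 5.2] dragF 2.33 t31.5
{'blue': (np.int64(17), np.float64(37.0), array([30.8, 51.4])), 'orange': (np.int64(0), None, None)}
```

View pics/w.png

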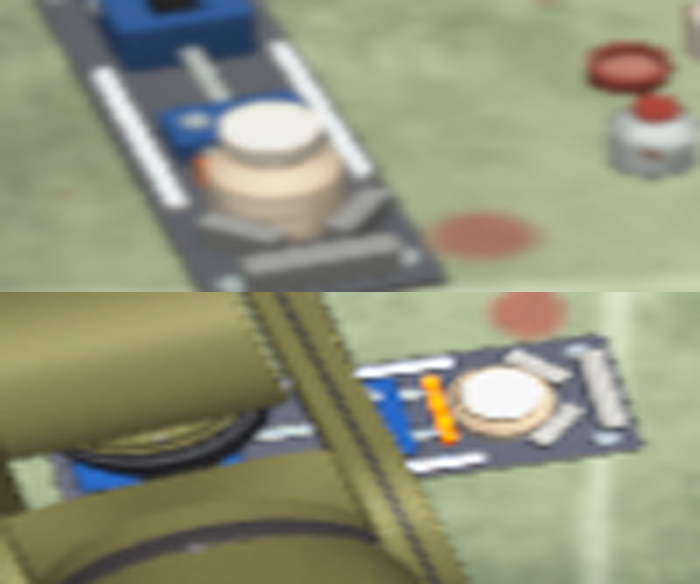

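The top view (lower half) shows the jaw front at (405,420), the pad at (440,410) still out, and the bottle at (503,395) in the V, with the pad nearly touching it. I'll measure with the top camera, then make another stroke.

```bash
cat >> h.py <<'E'
def mt(im):
    """top view: clamp-y (mm from SEAT) of jaw's front edge and pad centre on the -x half strip"""
    hsv=cv2.cvtColor(cv2.resize(im[190:250,270:370],None,fx=6,fy=6,interpolation=cv2.INTER_CUBIC),cv2.COLOR_RGB2HSV); r=[]
    K,p,M=cp("top"); v,u=np.mgrid[:360,:600]; u=270+(u+.5)/6-.5; v=190+(v+.5)/6-.5
    D=np.stack([(u-K[0,2])/K[0,0],(v-K[1,2])/K[1,1],np.ones_like(u)],-1)@M.T
    P=p+D*((.0265-p[2])/D[...,2])[...,None]-SEAT; x,y=P@ex*1e3,P@ey*1e3
    B=(hsv[...,0]>100)&(hsv[...,0]<125)&(hsv[...,1]>130); O=(hsv[...,0]<22)&(hsv[...,1]>150)&(hsv[...,2]>150)
    bf,oc=[],[]
    for x0 in range(-16,17,2):
        k=(abs(x-x0)<1)&(y>15)&(y<65)
        if (B&k).sum()>5 and (O&k).sum()>5: bf.append(np.percentile(y[B&k],2)); oc.append((np.percentile(y[O&k],3)+np.percentile(y[O&k],97))/2)
    if not bf: print("nothing"); return
    bf,oc=np.array(bf),np.array(oc); print("jaw %.1f pad %.1f gap %.1f (sd %.1f n%d)"%(np.median(bf),np.median(oc),np.median(bf-oc),np.std(bf-oc),len(bf)))
E
python3 - <<'E'
from h import *
for f in("top0","top1","top2"): mt(np.load(f+".npz")["im"])
stroke(b=-.0025)
im,_=read_camera("top"); mt(im); np.savez("top3.npz",im=im)
look()
E
```

```text
jaw 48.5 pad 36.3 gap 12.1 (sd 0.5 n17)
jaw 48.5 pad 36.3 gap 12.1 (sd 0.5 n17)
jaw 36.5 pad 24.2 gap 12.0 (sd 0.7 n17)
touch z0.0559 cmd z0.0550 fz [7.3 7.3 7.6 7.7] dragF 2.22 t35.3
jaw 34.5 pad 23.7 gap 10.8 (sd 0.6 n17)
{'blue': (np.int64(17), np.float64(35.8), array([29.9, 50.5])), 'orange': (np.int64(0), None, None)}
```

Measurement works: the gap has started closing (pad pushed in about 1.2 mm). I need about 2.8 mm more jaw, so one stroke of 14 mm.

```bash
python3 - <<'E'
from h import *
stroke(b=-.006,f0=8.5)
im,_=read_camera("top"); mt(im); np.savez("top4.npz",im=im)
E
```

```text
touch z0.0559 cmd z0.0550 fz [7.5 6.8 6.9 6.9 7.2] dragF 4.28 t39.4
jaw 31.7 pad 23.7 gap 8.0 (sd 0.5 n17)
```

```bash
python3 - <<'E'
from h import *
p=np.array(bot.state()["eef_pos"]); bot.move_l([p[0],p[1],.15],.15); bot.reach([.6145,-.01,.25],q()); st()
im,_=read_camera("top"); mt(im)
a=cv2.resize(im[190:245,262:372],None,fx=6,fy=5,interpolation=2)
im,_=read_camera("scene"); b=cv2.resize(im[170:250,240:350],None,fx=6,fy=4,interpolation=2)
cv2.imwrite("pics/end.png",np.vstack([a,b])[:595][...,::-1])
E
```

```text
t41.24 [ 0.6137 -0.009   0.2487] F [-0.07  1.13 -0.41] gap-0.0001 gf0.0
jaw 31.8 pad 23.7 gap 8.0 (sd 0.5 n17)
```

View pics/end.png

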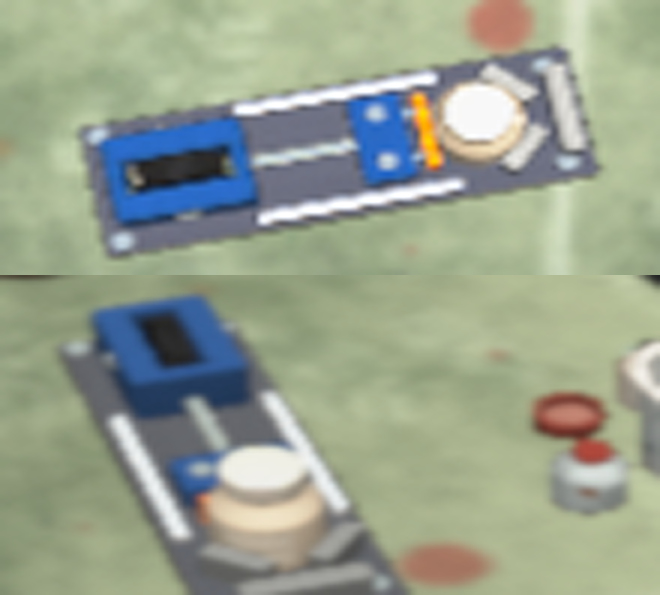

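The bottle, at (482,118) in the top half, stands upright in the V with the pad at (425,130) against it. The gap has shrunk about 4 mm and the robot is clear, so I'm handing in.

```bash
python3 -c "
from h import *
print(order.sign_off()); st()"
```

```text
the job is handed in; nothing more can be done
None
the job is handed in; nothing more can be done
```

I handed the job in at about 41 s: the bottle stands upright in the V, held by the jaw with its pad pushed in about 4 mm of 8 (measured from the top camera), and the robot is clear; the hand-in gave no verdict.

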